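# Show a specimen vial's label to the camera

## Robot

A 6-joint arm with a two-finger parallel gripper is mounted at the origin on the work surface. World frame = base frame: x ahead of the robot, y to its left, z up, the work surface at z = 0. Lengths are in mm, angles in degrees, forces in N, time in s.
With the tool pointing down it reaches from about 325 to 850 mm from the base axis. Payload 15.5 kg.
Tool frame: the origin (TCP) lies midway between the tips of the shut fingers; the grasp point (between the pads) lies 19 mm behind it; z points along the fingers, y is the line along which they close (so a half turn about z gives the same grasp; the last joint's range is limited). The gripper opens to 91 mm and grips with 3 to 60 N. Pads are 32 mm wide; open, the fingers measure 118 mm over their backs; the gripper's body (76 mm by 178 mm) begins 60 mm behind the grasp point.
Start: joints at [-81.732, 28.281, 77.091, -0, 74.628, -5.472], TCP at [148.444, -607.117, 213.915] pointing down, gripper open.
Joint ranges: [-166.48, 166.48], [-47.26, 123.95], [12.59, 153.08], [-70.14, 250.14], [6.76, 159.57], [-176.63, 176.63]. Speed limits (degrees/s): [108.29, 108.29, 147.25, 172.46, 172.46, 172.46].

## Interface

Orientations are given as a 3x3 rotation matrix whose columns are the frame's x, y, z axes.
In Python, from plant import robot gives the robot as it stands.
- The arm moves only by the tool drive_tool, never from a script. Its argument "increments" is a list of rows, each an object of numbers: "gripper": the finger opening in m, from 0 to 0.0912; "dx", "dy", "dz": the shift along the tool's x, y, z in m; "twist": the turn about the tool's z in rad. A call has 1 to 8 rows; each row is the pose to reach, as a shift and turn from the pose commanded when the call began, along the tool's axes at that moment; what a row does not reach only later rows make up. A row lasts 1/12 s, in which the tool goes at most 41.7 mm and 7.16 degrees, less where a joint would pass 70% of its speed; a pose out of reach is approached as far as the arm can. A call with a gripper value outside its range is refused whole. The fingers move at their own pace and stop on an object; "grip_force" is the grip in N (left out, the last holds). Time passes only in rows, so rows that repeat a pose let the fingers close. It gives the time, the measured TCP pose, the force, the opening and the grip force at its end, in the units of the state.
- robot.get_state(): the state, without advancing time (a new reading comes with each control period).
- robot.grab_frame(name): name is "scene" or "top" or "wrist"; returns the picture (400x640x3 uint8, red, green, blue); there is no depth.
- robot.get_calibration(name): a dict with "mtx" (3x3 intrinsics, pixels), "pose" (4x4, takes a point from camera to world coordinates); the wrist camera has in their place "tool_from_camera" (4x4, takes a point from camera to tool coordinates, whose origin is the TCP and whose axes are the flange's). Camera axes: x right, y down, z forward; pixel columns grow to the right and rows downward; lengths in mm; the calibration is good to about 2 mm. A picture is of the moment at which its call begins: read the wrist's pose just before it. get_calibration takes no time and is no camera call.
- robot.job_done(): hands the job in; it is judged then, once.
The state is a dict: "t": time; "q": joint angles; "qd": joint speeds; "joint_torque": joint torques, N m; "tool_pos": TCP position; "ee_rot": TCP orientation; "force": force on the tool from outside, world axes, zero at the start; "ft_torque": the same for the moment, N m; "gripper_width": finger opening in mm; "grasp_force": force on a finger pad.
Only numpy, scipy, OpenCV 4.12 (cv2) and the standard library are available. Lean on these libraries where they do the work, as an engineer would, in place of code of your own. Each camera call takes 0.05 s, during which the arm holds its last target. There are 200 camera calls.

## Task

We are recording the collection: lift the one tall specimen vial out of the rack and hold it upright in the air in front of the camera, its label squarely facing the lens, centred in the view and 120 mm from the front of the lens. Keep it upright all the way, leave the other vials and everything else on the bench where they are, and do not bump the camera or its stand. Finish holding it there steadily in the gripper, not letting go, so that the picture can be taken.

Things in the scene. Friction and masses are not known exactly. Their poses are not given: they have to be found in the camera images.
- vial: tall vial: clear tube 30 mm across, 120 mm tall with lid (top 10 mm, 33 mm across). A thumb tab on the lid's top edge reaches 26.5 mm from the axis along x; a ruled paper label is below it, 48 deg either side of x, 29 to 59 mm up. 40 to 85 g. Origin: centre of underside, z up, x out through tab and label. Stands in a well, underside 7 mm above the bench; grip its flanks (along y) above the label
- label (a point): the middle of the tall vial's label, on its surface: 15 mm from the axis along the vial's x, 44 mm above the underside
- rack: fixed wooden vial rack 110 x 160 x 32 mm (x, y, z) with six round wells 32 mm across and 25 mm deep (floors 7 mm above the bench) in two rows of three, 50 mm apart, at x = -25 and 25 mm and y = -50, 0 and 50 mm; two wells are empty. Origin: centre of its underside
- small_vial_a: short clear vial, 30 mm across and 55 mm tall, same snap lid, tab and label as the tall one; stands in the rack; to be left in its well. Origin: centre of its underside; z up, x towards its tab
- small_vial_b: short clear vial, 30 mm across and 55 mm tall, same snap lid, tab and label as the tall one; stands in the rack; to be left in its well. Origin: centre of its underside; z up, x towards its tab
- small_vial_c: short clear vial, 30 mm across and 55 mm tall, same snap lid, tab and label as the tall one; stands in the rack; to be left in its well. Origin: centre of its underside; z up, x towards its tab
- camera: fixed black camera, lens level. Origin: centre of the lens's front face, 150 to 220 mm above the bench; x points out of the lens along the line of sight, z up. A round light 90 mm across, 14 mm thick, rings the lens front; behind it the barrel (66 mm across) and, 100 to 140 mm back, the body (122 mm wide, 56 mm above and 49 mm below the axis)
- camera_stand: fixed stand carrying the camera: base plate 260 x 180 x 14 mm, reaching from 45 mm behind to 215 mm in front of the column, and a round column 18 mm across and 384 mm tall, 200 mm behind the front of the lens. Origin: on the bench under the column; x the same way as the camera's
- calipers: digital calipers lying flat, 235 mm long, 81 mm over the jaws, 11 mm thick; leave alone. Origin: underside at the middle of the beam; x along the beam, jaws towards -x
- forceps: steel forceps lying flat, 155 mm long, 25 mm wide, 5 mm thick; leave alone. Origin: underside at mid length; x along them to the tips
- mug: white mug 80 mm across, 85 mm tall, handle at its +y; leave alone. Origin: centre of the underside
- bail_jar: amber glass jar with wire closure, 66 mm across, 87 mm tall; leave alone. Origin: centre of the underside
- petri_dish: round glass dish 90 mm across, 15 mm tall, holding a shell 27 mm high at most; leave alone. Origin: centre of the underside

How it is judged (in metres and radians):
On the way:
1. the tall vial is lifted out of its well, upright, in the gripper (z of vial in the frame of rack above 0.04 m and contact force between vial and the fingers above 1 N and contact force between vial and rack below 0.05 N and angle between vial's own z axis and vertical below 0.3 rad), for 0.2 s.
At the end, for the whole second after the job is handed in: The tall vial hangs still in the gripper alone, underside over 90 mm up, upright within 7 deg, label facing the lens within 11 deg, its middle 105 to 135 mm before the lens and within 12 mm of the axis sideways and in height; every other loose thing within 15 mm of its start (x of label in the frame of camera between 0.105 and 0.135 m and y of label in the frame of camera between -0.012 and 0.012 m and z of label in the frame of camera between -0.012 and 0.012 m and x of camera in the frame of vial above 0.05 m and angle between the x axis of vial and the x axis of camera, either way round below 0.2 rad and angle between vial's own z axis and vertical below 0.12 rad and contact force between vial and the fingers above 1 N and height (world z) of vial above 0.09 m and linear speed of vial below 0.02 m/s and angular speed of vial below 0.15 rad/s and contact force between vial and rack below 0.05 N and contact force between vial and camera below 0.05 N and contact force between vial and camera_stand below 0.05 N and contact force between vial and mug below 0.05 N and contact force between vial and bail_jar below 0.05 N and distance of each of small_vial_a, small_vial_b, small_vial_c, calipers, forceps, mug, bail_jar, petri_dish from where it was at the start of the episode below 0.015 m); the arm keeps its last pose, push and grip.
It fails at once if the tall vial is tipped more than 30 degrees (angle between vial's own z axis and vertical above 0.52 rad).
It fails at once if the camera or its stand is bumped (over 2 N) (contact force between any of camera, camera_stand and anything else above 2 N).
It fails at once if one of the small vials is moved by more than 15 mm (distance of any of small_vial_a, small_vial_b, small_vial_c from where it was at the start of the episode above 0.015 m).
It fails at once if something else on the bench (calipers, forceps, mug, jar, dish) is moved by more than 15 mm (distance of any of calipers, forceps, mug, bail_jar, petri_dish from where it was at the start of the episode above 0.015 m).
It also fails if it takes over 35 s, if anything falls off the work surface, if the arm or the gripper's body presses on something with over 40 N, if the wrist force passes 120 N, or if a joint passes its speed limit or range.

## Working session

There is one attempt and no reset: what is moved stays moved. The work goes in short steps, Python scripts to look and compute and a tool call to move; the robot and the scene stay as the last step left them, time stands still between calls to the robot, and variables do not carry over. Pictures are saved under pics/ and viewed, at most 10 in all, crops included, and the job is handed in when it is done.

Besides the shell and the picture viewer there is one more tool, called after "Request:" as name(argument=value, ...), one argument or row to a line, values as JSON. drive_tool: Moves the arm, as the interface text tells. Its arguments: {"type":"object","properties":{"increments":{"type":"array"},"grip_force":{"type":"number"}},"required":["increments"]}

```bash
mkdir -p pics; ls; python3 - <<'E'
from plant import robot
import cv2,json,numpy as np
np.set_printoptions(precision=4,suppress=True)
s=robot.get_state();print(s)
for n in ['scene','top','wrist']:
    cv2.imwrite(f'pics/{n}0.png',robot.grab_frame(n)[:,:,::-1]);print(n,robot.get_calibration(n))
E
```

```text
pics
{'t': 0.0, 'q': array([-81.7336,  28.3151,  77.1274,   0.002 ,  74.6281,  -5.4731]), 'qd': array([ 0.0518,  0.1268,  0.0212, -0.1   ,  0.0456,  0.0633]), 'joint_torque': array([ -0.0001, -87.8832, -38.1861,   0.0707,   0.0529,  -0.0001]), 'tool_pos': array([ 148.388 , -606.7385,  213.3342]), 'ee_rot': array([[ 0.9714,  0.2375, -0.0001],
       [ 0.2375, -0.9714,  0.0012],
       [ 0.0002, -0.0012, -1.    ]]), 'force': array([-0.7494, -0.8089, -0.057 ]), 'ft_torque': array([0.0005, 0.0563, 0.0172]), 'grasp_force': 0.0, 'gripper_width': 91.00636957204338}
scene {'mtx': array([[402.8379,   0.    , 318.8572],
       [  0.    , 402.8379, 206.0874],
       [  0.    ,   0.    ,   1.    ]]), 'pose': array([[   0.585 ,    0.4812,   -0.6529, 1230.9603],
       [   0.8107,   -0.3244,    0.4873, -529.3001],
       [   0.0227,   -0.8144,   -0.5799,  768.1498],
       [   0.    ,    0.    ,    0.    ,    1.    ]])}
top {'mtx': array([[441.3777,   0.    , 318.2375],
       [  0.    , 441.3777, 197.9125],
       [  0.    ,   0.    ,   1.    ]]), 'pose': array([[   0.0266,   -0.982 ,    0.1869,  331.2209],
       [  -0.9994,   -0.03  ,   -0.0152,  -27.8598],
       [   0.0205,   -0.1864,   -0.9823, 1359.3452],
       [   0.    ,    0.    ,    0.    ,    1.    ]])}
wrist {'mtx': array([[308.6538,   0.    , 320.1664],
       [  0.    , 308.6538, 198.4612],
       [  0.    ,   0.    ,   1.    ]]), 'tool_from_camera': array([[  -0.0001,   -0.9545,   -0.2982,   85.1256],
       [   1.    ,    0.0001,   -0.0004,   -1.4617],
       [   0.0004,   -0.2982,    0.9545, -170.077 ],
       [   0.    ,    0.    ,    0.    ,    1.    ]])}
```

View pics/scene0.png

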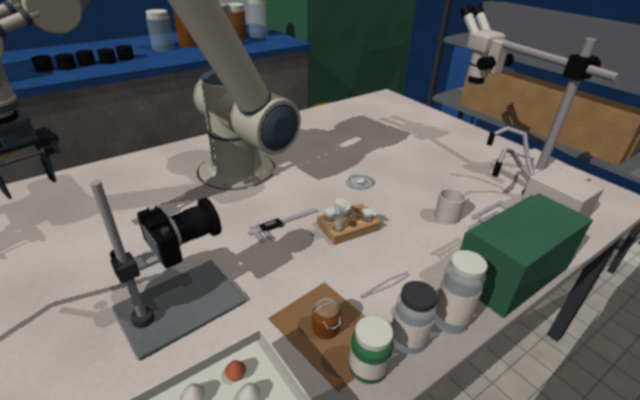

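View pics/top0.png

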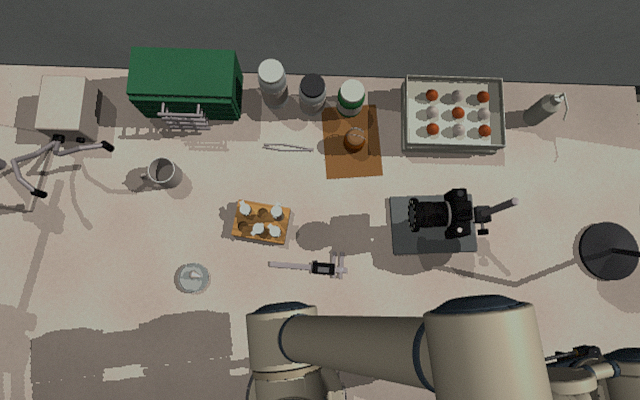

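The top view shows the rack at about (262,222), camera at (440,212) looking left (+y), column at about (483,214), and the calipers between the rack and the arm base. The scene view shows the rack at (349,220) and the lens at (210,217). I'll enlarge these.

```bash
cat > h.py <<'E'
from plant import robot
import cv2,numpy as np
np.set_printoptions(precision=4,suppress=True)
def ray(n,u,v,tool=None):
    c=robot.get_calibration(n)
    P=c['pose'] if tool is None else tool@c['tool_from_camera']
    d=P[:3,:3]@np.linalg.solve(c['mtx'],[u,v,1.]);return P[:3,3],d
def onz(n,u,v,z,tool=None):
    o,d=ray(n,u,v,tool);return o+d*(z-o[2])/d[2]
def proj(n,X,tool=None):
    c=robot.get_calibration(n)
    P=c['pose'] if tool is None else tool@c['tool_from_camera']
    x=c['mtx']@(P[:3,:3].T@(np.array(X,float)-P[:3,3]));return x[:2]/x[2]
def tri(r1,r2):
    (o1,d1),(o2,d2)=r1,r2
    t=np.linalg.lstsq(np.c_[d1,-d2],o2-o1,rcond=None)[0]
    a,b=o1+d1*t[0],o2+d2*t[1];return (a+b)/2,np.linalg.norm(a-b)
def tool(s):
    T=np.eye(4);T[:3,:3]=s['ee_rot'];T[:3,3]=s['tool_pos'];return T
E
python3 - <<'E'
from h import *
a=cv2.imread('pics/top0.png');b=cv2.imread('pics/scene0.png')
def crop(i,x,y,w,h,k): return cv2.resize(i[y:y+h,x:x+w],None,fx=k,fy=k,interpolation=cv2.INTER_CUBIC)
o=np.zeros((600,800,3),np.uint8)
o[:300,:400]=crop(a,224,190,80,60,5); o[:300,400:]=crop(a,380,180,160,120,2.5)
o[300:,:400]=crop(b,309,190,80,60,5); o[300:,400:]=crop(b,90,170,160,120,2.5)
cv2.imwrite('pics/c.png',o)
for p in [(233,201),(294,207),(289,247),(232,240)]: print(onz('top',*p,32))
print('cam',onz('top',440,212,200),onz('top',408,215,200),'base',onz('top',432,222,14))
E
```

```text
[566.2802 210.8399  32.    ]
[553.3543  24.6532  32.    ]
[431.5518  35.127   32.    ]
[447.6234 206.4022  32.    ]
cam [ 523.4348 -372.259   200.    ] [ 512.771 -286.277  200.   ] base [ 522.2539 -401.8907   14.    ]
```

View pics/c.png

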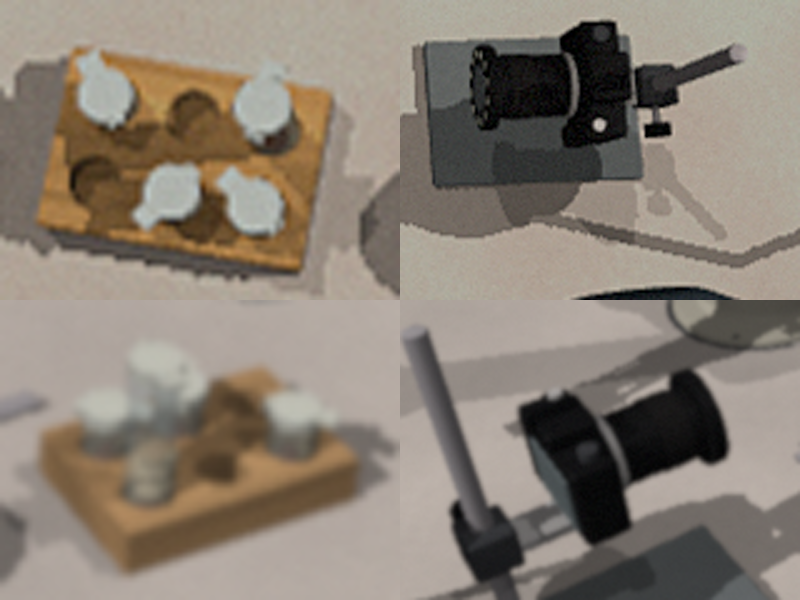

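The crops show the following:
- **Tall vial:** in the +x/-y corner well. Its lid is at crop (263,105), top pixel (276.6,211), with the tab pointing up in the image (about +x). In the scene view its lid is at pixel (341,203).
- **Lens ring:** face ellipse at top pixel about (413,215), and scene pixel about (210,217).

Next I'll measure these.

```bash
python3 - <<'E'
from h import *
a=cv2.imread('pics/top0.png')
roi=a[190:250,224:304].astype(int)
m=((roi.min(2)>130)&(roi.max(2)-roi.min(2)<28)).astype(np.uint8)
n,l,st,c=cv2.connectedComponentsWithStats(m)
for i in range(1,n):
    if 30<st[i,4]<400:
        mm=(l==i).astype(np.uint8); core=cv2.distanceTransform(np.pad(mm,1),cv2.DIST_L2,5); _,r,_,p=cv2.minMaxLoc(core)
        print(c[i]+[224,190],st[i],'core',np.array(p)-1+[224,190],r)
P=onz('top',276.6,211,127);print('lid@127',P, 'tab',onz('top',278,204.2,127)); print('scene proj of lid',proj('scene',P),'vs ~341,203; base',proj('scene',[P[0],P[1],32]))
print('tri lid',tri(ray('top',276.6,211),ray('scene',341,203.)))
cs=[onz('top',224+x/5,190+y/5,32) for x,y in[(75,48),(332,92),(300,272),(38,228)]];print(np.array(cs))
print([np.linalg.norm(cs[i]-cs[i-1]) for i in range(4)])
# lens: ring silhouettes
b=cv2.imread('pics/scene0.png')
print('ring',tri(ray('top',413.5,214.8),ray('scene',210.5,216.5)))
print('ring ends top',[onz('top',380+x/2.5,180+y/2.5,200) for x,y in[(483,45),(483,129)]])
bs=[onz('top',380+x/2.5,180+y/2.5,14) for x,y in[(427,40),(433,187),(642,180),(628,38)]];print('base',np.array(bs))
E
```

```text
[257.4107 228.1786] [ 27  33  13  13 112] core [258 228] 5.0
[273.9    229.8909] [ 44  33  13  14 110] core [274 230] 5.0
lid@127 [524.5464  69.4912 127.    ] tab [544.1213  66.3992 127.    ]
scene proj of lid [339.5054 201.7656] vs ~341,203; base [337.8056 228.3811]
tri lid (array([526.2901,  71.3641, 122.798 ]), np.float64(3.7245655677096394))
[[571.1651 192.9013  32.    ]
 [548.707   35.4367  32.    ]
 [438.8909  50.3908  32.    ]
 [460.7706 208.4279  32.    ]]
[np.float64(111.48105802355255), np.float64(159.05810685083114), np.float64(110.82966102584915), np.float64(159.54449798686443)]
ring (array([ 510.9195, -295.043 ,  220.7655]), np.float64(2.2942774537487636))
ring ends top [array([ 572.6496, -735.7458,  200.    ]), array([ 481.1484, -728.2344,  200.    ])]
base [[  615.62    -778.6572    14.    ]
 [  431.9276  -772.7601    14.    ]
 [  447.7614 -1033.4918    14.    ]
 [  626.0518 -1035.1516    14.    ]]
```

Request:
drive_tool(
  increments=[
    {"dx":0.3,"dy":-0.39,"gripper":0.091},
    {"dx":0.3,"dy":-0.39},
    {"dx":0.3,"dy":-0.39},
    {"dx":0.3,"dy":-0.39},
    {"dx":0.3,"dy":-0.39},
    {"dx":0.3,"dy":-0.39},
    {"dx":0.3,"dy":-0.39},
    {"dx":0.3,"dy":-0.39},
  ],
)

```text
invalid input
```

```bash
python3 - <<'E'
from h import *
s=robot.get_state();print(s['t'],s['tool_pos'],s['ee_rot'],s['q'])
bs=[onz('top',380+(x-400)/2.5,180+y/2.5,14) for x,y in[(427,40),(433,187),(642,180),(628,38)]];print('base',np.array(bs))
print('ring ends top',[onz('top',380+(x-400)/2.5,180+y/2.5,220) for x,y in[(483,45),(483,129),(573,88),(480,87)]])
E
```

```text
0.15 [ 148.3912 -606.8185  213.4761] [[ 0.9714  0.2375 -0.0002]
 [ 0.2375 -0.9714  0.001 ]
 [ 0.0001 -0.001  -1.    ]] [-81.7326  28.3071  77.1182  -0.0012  74.6308  -5.4718]
base [[ 600.1725 -274.6028   14.    ]
 [ 418.2248 -281.1742   14.    ]
 [ 433.8708 -537.4604   14.    ]
 [ 610.4598 -527.0251   14.    ]]
ring ends top [array([ 555.4271, -296.1186,  220.    ]), array([ 466.3661, -294.9052,  220.    ]), array([ 512.3367, -390.3859,  220.    ]), array([ 510.482 , -292.3495,  220.    ])]
```

Request:
drive_tool(
  increments=[
    {"dx":0.3,"dy":-0.39,"dz":0,"twist":0,"gripper":0.091},
    {"dx":0.3,"dy":-0.39,"dz":0,"twist":0,"gripper":0.091},
    {"dx":0.3,"dy":-0.39,"dz":0,"twist":0,"gripper":0.091},
    {"dx":0.3,"dy":-0.39,"dz":0,"twist":0,"gripper":0.091},
    {"dx":0.3,"dy":-0.39,"dz":0,"twist":0,"gripper":0.091},
    {"dx":0.3,"dy":-0.39,"dz":0,"twist":0,"gripper":0.091},
    {"dx":0.3,"dy":-0.39,"dz":0,"twist":0,"gripper":0.091},
    {"dx":0.3,"dy":-0.39,"dz":0,"twist":0,"gripper":0.091},
  ],
  grip_force=20,
)

```text
t: 0.82
tool_pos: [283.3, -300.3, 213.9]
ee_rot: [[0.972, 0.237, 0.0], [0.237, -0.972, 0.0], [0.0, -0.0, -1.0]]
force: [1.5, -0.2, 0.3]
gripper_width: 91.2
grasp_force: 0.0
```

Request:
drive_tool(
  increments=[
    {"dx":0.32,"dy":-0.3,"dz":0,"twist":0.4,"gripper":0.091},
    {"dx":0.32,"dy":-0.3,"dz":0,"twist":0.4,"gripper":0.091},
    {"dx":0.32,"dy":-0.3,"dz":0,"twist":0.4,"gripper":0.091},
    {"dx":0.32,"dy":-0.3,"dz":0,"twist":0.4,"gripper":0.091},
    {"dx":0.32,"dy":-0.3,"dz":0,"twist":0.4,"gripper":0.091},
    {"dx":0.32,"dy":-0.3,"dz":0,"twist":0.4,"gripper":0.091},
    {"dx":0.32,"dy":-0.3,"dz":0,"twist":0.4,"gripper":0.091},
    {"dx":0.32,"dy":-0.3,"dz":0,"twist":0.4,"gripper":0.091},
  ],
)

```text
t: 1.48
tool_pos: [447.5, -50.0, 214.0]
ee_rot: [[0.987, -0.16, 0.0], [-0.16, -0.987, -0.0], [0.0, 0.0, -1.0]]
force: [1.2, -1.3, 0.2]
gripper_width: 90.8
grasp_force: 0.0
```

Request:
drive_tool(
  increments=[
    {"dx":0.05,"dy":-0.115,"dz":0,"twist":0,"gripper":0.091},
    {"dx":0.05,"dy":-0.115,"dz":0,"twist":0,"gripper":0.091},
    {"dx":0.05,"dy":-0.115,"dz":0,"twist":0,"gripper":0.091},
    {"dx":0.05,"dy":-0.115,"dz":0,"twist":0,"gripper":0.091},
    {"dx":0.05,"dy":-0.115,"dz":0,"twist":0,"gripper":0.091},
    {"dx":0.05,"dy":-0.115,"dz":0,"twist":0,"gripper":0.091},
    {"dx":0.05,"dy":-0.115,"dz":0,"twist":0,"gripper":0.091},
  ],
)

```text
t: 2.07
tool_pos: [513.9, 52.6, 213.8]
ee_rot: [[0.987, -0.16, -0.001], [-0.16, -0.987, -0.0], [-0.001, 0.0, -1.0]]
force: [0.2, -0.2, 0.6]
gripper_width: 91.0
grasp_force: 0.0
```

```bash
python3 - <<'E'
from h import *
s=robot.get_state();T=tool(s);print(s['t'],s['tool_pos'],s['q']);print(s['ee_rot'])
im=robot.grab_frame('wrist')[:,:,::-1];cv2.imwrite('pics/w1.png',im);np.save('T1.npy',T)
p=proj('wrist',[523.5,69.2,127],T);print(p)
for X in ([545,66,127],[538,67,51]): print(proj('wrist',X,T))
E
```

```text
2.0667 [513.8897  52.6035 213.8135] [-0.7736 19.6122 92.2024 -0.0111 68.2253 98.4586]
[[ 0.9871 -0.1604 -0.0007]
 [-0.1604 -0.9871 -0.0002]
 [-0.0007  0.0003 -1.    ]]
[301.2613 195.5752]
[300.4498 171.0559]
[304.9444 162.4844]
```

View pics/w1.png

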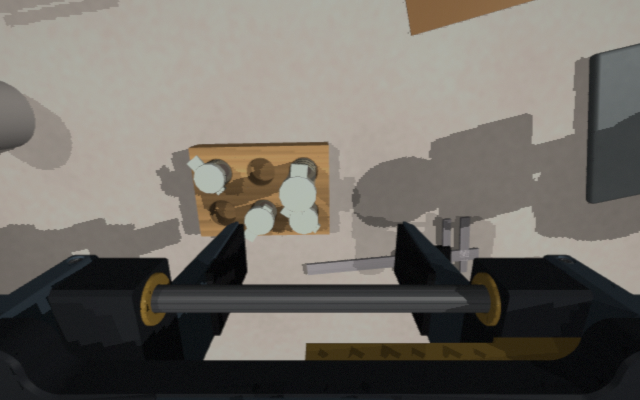

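The wrist view shows the tall lid at about (297,194) with its tab up at (300,168), matching the projected (301,196). Joint 6 would end near its limit with this grasp side, so I'll use the half-turned grasp. Next I'll refine the lid and tab.

```bash
python3 - <<'E'
from h import *
T=np.load('T1.npy');im=cv2.imread('pics/w1.png');x0,y0=270,155
roi=im[y0:215,x0:330].astype(int)
m=((roi.min(2)>140)&(roi.max(2)-roi.min(2)<32)).astype(np.uint8)
for r in m: print(''.join('.#'[v] for v in r))
g=cv2.GaussianBlur(cv2.cvtColor(im[y0:215,x0:330],cv2.COLOR_BGR2GRAY),(3,3),0)
c=cv2.HoughCircles(cv2.resize(g,None,fx=4,fy=4,interpolation=cv2.INTER_CUBIC),cv2.HOUGH_GRADIENT,1,40,param1=80,param2=15,minRadius=60,maxRadius=90)
for q in (c[0][:3] if c is not None else []): 
    p=(q[0]/4+x0-.4,q[1]/4+y0-.4);print(p,q[2]/4,onz('wrist',*p,127,T))
E
```

```text
............................................................
............................................................
............................................................
............................................................
............................................................
............................................................
............................................................
............................................................
............................................................
......................###...................................
......................###############.......................
......................################......................
.....................#################......................
.....................################.......................
.....................################.......................
.....................################.......................
.....................################.......................
.....................################.......................
..
[... 1937 characters left out ...]
............
..............############################..................
...............##########################...................
...............#########################....................
..............##########################....................
#............############################...................
##..........###############################.................
#...........################################................
#..........##################################...............
............##################################..............
#............#################################..............
(np.float32(297.975), np.float32(194.725)) 19.15 [524.7174  71.88   127.    ]
```

Request:
drive_tool(
  increments=[
    {"dx":0,"dy":0,"dz":0,"twist":-1.0,"gripper":0.091},
    {"dx":0,"dy":0,"dz":0,"twist":-1.0,"gripper":0.091},
    {"dx":0,"dy":0,"dz":0,"twist":-1.0,"gripper":0.091},
    {"dx":0,"dy":0,"dz":0,"twist":-1.0,"gripper":0.091},
    {"dx":0,"dy":0,"dz":0,"twist":-1.0,"gripper":0.091},
    {"dx":0,"dy":0,"dz":0,"twist":-1.0,"gripper":0.091},
    {"dx":0,"dy":0,"dz":0,"twist":-1.0,"gripper":0.091},
    {"dx":0,"dy":0,"dz":0,"twist":-1.0,"gripper":0.091},
  ],
)

```text
t: 2.78
tool_pos: [514.2, 52.3, 214.1]
ee_rot: [[0.664, 0.747, 0.0], [0.747, -0.664, -0.0], [-0.0, 0.0, -1.0]]
force: [-0.5, 0.2, -0.1]
gripper_width: 90.8
grasp_force: 0.0
```

Request:
drive_tool(
  increments=[
    {"dx":0,"dy":0,"dz":0,"twist":-1.0,"gripper":0.091},
    {"dx":0,"dy":0,"dz":0,"twist":-1.0,"gripper":0.091},
    {"dx":0,"dy":0,"dz":0,"twist":-1.0,"gripper":0.091},
    {"dx":0,"dy":0,"dz":0,"twist":-1.0,"gripper":0.091},
    {"dx":0,"dy":0,"dz":0,"twist":-1.0,"gripper":0.091},
    {"dx":0,"dy":0,"dz":0,"twist":-1.0,"gripper":0.091},
    {"dx":0,"dy":0,"dz":0,"twist":-1.0,"gripper":0.091},
    {"dx":0,"dy":0,"dz":0,"twist":-1.0,"gripper":0.091},
  ],
)

```text
t: 3.45
tool_pos: [514.2, 52.3, 214.1]
ee_rot: [[-0.27, 0.963, 0.0], [0.963, 0.27, -0.0], [-0.0, 0.0, -1.0]]
force: [0.2, -0.4, -0.4]
gripper_width: 91.0
grasp_force: 0.0
```

Request:
drive_tool(
  increments=[
    {"dx":0,"dy":0,"dz":0,"twist":-1.0,"gripper":0.091},
    {"dx":0,"dy":0,"dz":0,"twist":-1.0,"gripper":0.091},
    {"dx":0,"dy":0,"dz":0,"twist":-1.0,"gripper":0.091},
    {"dx":0,"dy":0,"dz":0,"twist":-1.0,"gripper":0.091},
    {"dx":0,"dy":0,"dz":0,"twist":-1.0,"gripper":0.091},
    {"dx":0,"dy":0,"dz":0,"twist":-1.0,"gripper":0.091},
    {"dx":0,"dy":0,"dz":0,"twist":-1.0,"gripper":0.091},
    {"dx":0,"dy":0,"dz":0,"twist":-1.0,"gripper":0.091},
  ],
)

```text
t: 4.12
tool_pos: [514.1, 52.3, 214.1]
ee_rot: [[-0.956, 0.293, -0.0], [0.293, 0.956, -0.0], [0.0, -0.0, -1.0]]
force: [0.9, 0.3, 0.3]
gripper_width: 91.3
grasp_force: 0.0
```

Request:
drive_tool(
  increments=[
    {"dx":-0.0045,"dy":0.02,"dz":0.03,"twist":-0.07,"gripper":0.091},
    {"dx":-0.0045,"dy":0.02,"dz":0.03,"twist":-0.07,"gripper":0.091},
    {"dx":-0.0045,"dy":0.02,"dz":0.03,"twist":-0.07,"gripper":0.091},
    {"dx":-0.0045,"dy":0.02,"dz":0.03,"twist":-0.07,"gripper":0.091},
    {"dx":-0.0045,"dy":0.02,"dz":0.03,"twist":-0.07,"gripper":0.091},
  ],
)

```text
t: 4.53
tool_pos: [524.9, 70.5, 184.8]
ee_rot: [[-0.973, 0.232, 0.001], [0.232, 0.973, -0.0], [-0.001, 0.0, -1.0]]
force: [0.1, -0.7, 0.8]
gripper_width: 90.8
grasp_force: 0.0
```

```bash
python3 - <<'E'
from h import *
s=robot.get_state();T=tool(s);print(s['t'],s['tool_pos'],s['q']);print(s['ee_rot'])
im=np.ascontiguousarray(robot.grab_frame('wrist')[:,:,::-1]);cv2.imwrite('pics/w2.png',im);np.save('T2.npy',T)
print(proj('wrist',[524.3,70.3,127],T))
cv2.imwrite('pics/w2c.png',cv2.resize(im[60:260,220:420],None,fx=3,fy=3,interpolation=cv2.INTER_CUBIC))
T1=np.load('T1.npy')
for th in (-9,-12,-15):
  print(th,[proj('wrist',[524.6+r*np.cos(np.radians(th)),71.3+r*np.sin(np.radians(th)),127],T1) for r in (0,22)])
E
```

```text
4.5333 [524.9222  70.4805 184.751 ] [  1.1904  22.509   92.7244  -0.0072  64.7109 -75.4183]
[[-0.9728  0.2315  0.001 ]
 [ 0.2315  0.9728 -0.0001]
 [-0.001   0.0001 -1.    ]]
[317.8945 215.0949]
-9 [array([295.2517, 195.8681]), array([294.5228, 171.0451])]
-12 [array([295.2517, 195.8681]), array([295.8812, 171.0745])]
-15 [array([295.2517, 195.8681]), array([297.2376, 171.1735])]
```

View pics/w2c.png

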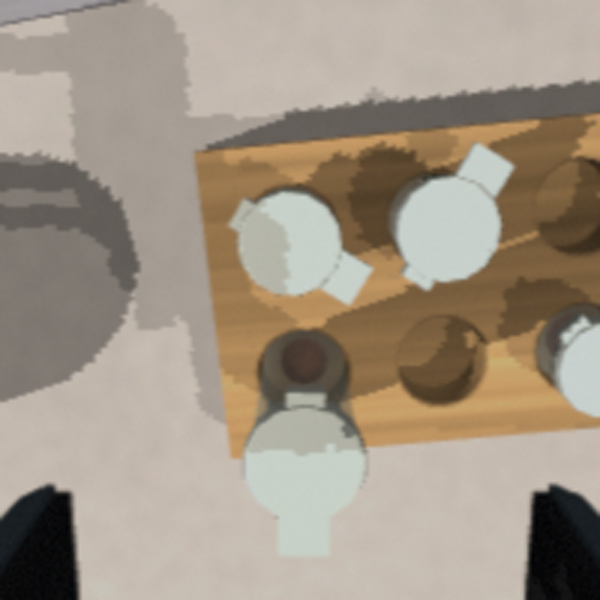

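The crop shows the tall lid at crop (306,464), pixel (321.7,214.3). The tab points straight down the image at (304,535), so it lines up with the tool x axis to about 1°, and the fingers straddle it symmetrically. My projection differs by 4 px, so I'll check that.

```bash
python3 - <<'E'
from h import *
T=np.load('T2.npy');c=robot.get_calibration('wrist');print(c,T)
X=np.array([524.3,70.3,127]);t=T[:3,:3].T@(X-T[:3,3]);print('tool',t)
k=c['tool_from_camera'];print('cam',k[:3,:3].T@(t-k[:3,3]))
print(onz('wrist',321.6,214.4,127,T),onz('wrist',297.8,194.8,127,np.load('T1.npy')))
E
```

```text
{'mtx': array([[308.6538,   0.    , 320.1664],
       [  0.    , 308.6538, 198.4612],
       [  0.    ,   0.    ,   1.    ]]), 'tool_from_camera': array([[  -0.0001,   -0.9547,   -0.2975,   85.3082],
       [   1.    ,   -0.0001,    0.0002,    1.4184],
       [  -0.0002,   -0.2975,    0.9547, -170.0786],
       [   0.    ,    0.    ,    0.    ,    1.    ]])} [[ -0.9728   0.2315   0.001  524.9222]
 [  0.2315   0.9728  -0.0001  70.4805]
 [ -0.001    0.0001  -1.     184.751 ]
 [  0.       0.       0.       1.    ]]
tool [ 0.6194 -0.3274 57.7504]
cam [ -1.7865  13.0798 242.7076]
[524.4089  73.2685 127.    ] [525.1976  68.9371 127.    ]
```

Request:
drive_tool(
  increments=[
    {"dx":0,"dy":0.001,"dz":0.03,"twist":0,"gripper":0.091},
    {"dx":0,"dy":0.001,"dz":0.06,"twist":0,"gripper":0.091},
    {"dx":0,"dy":0.001,"dz":0.085,"twist":0,"gripper":0.091},
    {"dx":0,"dy":0.001,"dz":0.1,"twist":0,"gripper":0.091},
    {"dx":0,"dy":0.001,"dz":0.11,"twist":0,"gripper":0.091},
    {"dx":0,"dy":0.001,"dz":0.111,"twist":0,"gripper":0.091},
    {"dx":0,"dy":0.001,"dz":0.111,"twist":0,"gripper":0.091},
    {"dx":0,"dy":0.001,"dz":0.111,"twist":0,"gripper":0.06},
  ],
)

```text
t: 5.25
tool_pos: [525.8, 72.1, 74.0]
ee_rot: [[-0.973, 0.23, 0.002], [0.23, 0.973, 0.0], [-0.002, 0.0, -1.0]]
force: [0.4, -0.9, 1.0]
gripper_width: 86.9
grasp_force: 0.0
```

Request:
drive_tool(
  increments=[
    {"dx":0,"dy":0,"dz":0,"twist":0,"gripper":0.02},
    {"dx":0,"dy":0,"dz":0,"twist":0,"gripper":0.02},
    {"dx":0,"dy":0,"dz":0,"twist":0,"gripper":0.02},
    {"dx":0,"dy":0,"dz":0,"twist":0,"gripper":0.02},
    {"dx":0,"dy":0,"dz":0,"twist":0,"gripper":0.02},
    {"dx":0,"dy":0,"dz":0,"twist":0,"gripper":0.02},
    {"dx":0,"dy":0,"dz":0,"twist":0,"gripper":0.02},
    {"dx":0,"dy":0,"dz":0,"twist":0,"gripper":0.02},
  ],
  grip_force=20,
)

```text
t: 5.92
tool_pos: [525.0, 72.2, 72.9]
ee_rot: [[-0.973, 0.23, -0.0], [0.23, 0.973, -0.0], [0.0, -0.0, -1.0]]
force: [-0.3, 0.3, -0.0]
gripper_width: 34.2
grasp_force: 0.0
```

Request:
drive_tool(
  increments=[
    {"dx":0,"dy":0,"dz":0,"twist":0,"gripper":0.02},
    {"dx":0,"dy":0,"dz":0,"twist":0,"gripper":0.02},
    {"dx":0,"dy":0,"dz":0,"twist":0,"gripper":0.02},
    {"dx":0,"dy":0,"dz":0,"twist":0,"gripper":0.02},
  ],
)

```text
t: 6.25
tool_pos: [525.0, 72.2, 72.9]
ee_rot: [[-0.973, 0.23, -0.0], [0.23, 0.973, 0.0], [0.0, -0.0, -1.0]]
force: [-0.3, -0.6, 0.5]
gripper_width: 32.4
grasp_force: 20.0
```

Request:
drive_tool(
  increments=[
    {"dx":0,"dy":0,"dz":-0.01,"twist":0,"gripper":0.02},
    {"dx":0,"dy":0,"dz":-0.025,"twist":0,"gripper":0.02},
    {"dx":0,"dy":0,"dz":-0.045,"twist":0,"gripper":0.02},
    {"dx":0,"dy":0,"dz":-0.06,"twist":0,"gripper":0.02},
    {"dx":0,"dy":0,"dz":-0.07,"twist":0,"gripper":0.02},
    {"dx":0,"dy":0,"dz":-0.07,"twist":0,"gripper":0.02},
    {"dx":0,"dy":0,"dz":-0.07,"twist":0,"gripper":0.02},
  ],
)

```text
t: 6.83
tool_pos: [525.2, 72.2, 143.2]
ee_rot: [[-0.973, 0.23, 0.001], [0.23, 0.973, 0.0], [-0.001, 0.0, -1.0]]
force: [0.2, -0.3, 0.3]
gripper_width: 32.7
grasp_force: 20.0
```

```bash
python3 - <<'E'
from h import *
s=robot.get_state();print(s['t'],s['tool_pos'],s['q'],s['gripper_width'],s['grasp_force'])
w=robot.grab_frame('wrist')[:,:,::-1];b=robot.grab_frame('scene')[:,:,::-1]
o=np.zeros((600,800,3),np.uint8)
o[:,:400]=cv2.resize(w[100:400,220:420],None,fx=2,fy=2,interpolation=cv2.INTER_CUBIC)
o[:,400:]=cv2.resize(b[130:250,300:380],None,fx=5,fy=5,interpolation=cv2.INTER_CUBIC)
cv2.imwrite('pics/l1.png',o)
E
```

```text
6.8333 [525.1907  72.2177 143.2169] [  1.374   25.5781  95.4203   0.0007  58.9482 -75.3453] 32.65671008238706 19.999916553497314
```

View pics/l1.png

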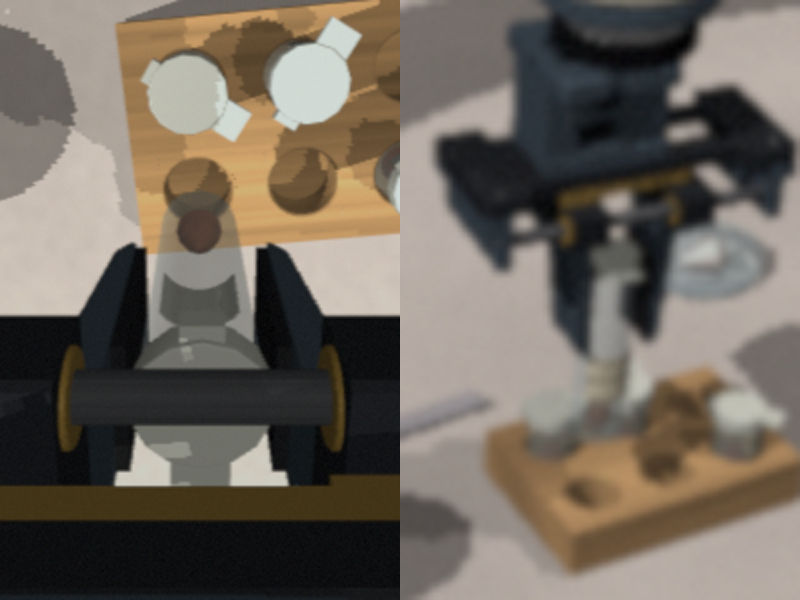

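The vial is held upright with its tab along tool -x. It is clear of the rack, and the small vials haven't moved. Now I'll raise it, carry it part of the way and turn it.

Request:
drive_tool(
  increments=[
    {"dx":0,"dy":0,"dz":-0.02,"twist":0,"gripper":0.02},
    {"dx":0,"dy":0,"dz":-0.04,"twist":0.05,"gripper":0.02},
    {"dx":0,"dy":-0.01,"dz":-0.06,"twist":0.12,"gripper":0.02},
    {"dx":-0.003,"dy":-0.025,"dz":-0.08,"twist":0.2,"gripper":0.02},
    {"dx":-0.006,"dy":-0.045,"dz":-0.095,"twist":0.28,"gripper":0.02},
    {"dx":-0.009,"dy":-0.07,"dz":-0.099,"twist":0.38,"gripper":0.02},
    {"dx":-0.012,"dy":-0.095,"dz":-0.099,"twist":0.48,"gripper":0.02},
    {"dx":-0.015,"dy":-0.12,"dz":-0.099,"twist":0.58,"gripper":0.02},
  ],
)

```text
t: 7.6
tool_pos: [511.7, -49.0, 241.4]
ee_rot: [[-0.685, 0.729, -0.001], [0.729, 0.685, 0.0], [0.001, -0.0, -1.0]]
force: [1.1, -0.0, -0.6]
gripper_width: 31.9
grasp_force: 20.0
```

Request:
drive_tool(
  increments=[
    {"dx":-0.008,"dy":-0.01,"dz":0,"twist":0.1,"gripper":0.02},
    {"dx":-0.016,"dy":-0.019,"dz":0,"twist":0.2,"gripper":0.02},
    {"dx":-0.023,"dy":-0.027,"dz":0,"twist":0.3,"gripper":0.02},
    {"dx":-0.028,"dy":-0.033,"dz":0,"twist":0.4,"gripper":0.02},
    {"dx":-0.03,"dy":-0.036,"dz":0,"twist":0.5,"gripper":0.02},
    {"dx":-0.031,"dy":-0.037,"dz":0,"twist":0.6,"gripper":0.02},
    {"dx":-0.031,"dy":-0.037,"dz":0,"twist":0.68,"gripper":0.02},
    {"dx":-0.031,"dy":-0.037,"dz":0,"twist":0.72,"gripper":0.02},
  ],
)

```text
t: 8.27
tool_pos: [506.1, -96.1, 240.8]
ee_rot: [[-0.034, 0.999, -0.002], [0.999, 0.034, 0.001], [0.001, -0.002, -1.0]]
force: [-0.1, 0.4, -1.6]
gripper_width: 32.1
grasp_force: 20.0
```

```bash
python3 - <<'E'
from h import *
s=robot.get_state();T=tool(s);print(s['t'],s['tool_pos'],s['q'],s['gripper_width'],s['grasp_force']);print(s['ee_rot'])
w=robot.grab_frame('wrist')[:,:,::-1];b=robot.grab_frame('scene')[:,:,::-1];cv2.imwrite('pics/w3.png',w);cv2.imwrite('pics/s3.png',b);np.save('T3.npy',T)
print(robot.get_calibration('wrist')['tool_from_camera'])
for X in ([511,-293,220],[511,-293,265]): print(proj('wrist',X,T),proj('scene',X))
o=np.zeros((600,800,3),np.uint8)
o[:300,:480]=cv2.resize(w,(480,300)); o[300:,:]=cv2.resize(b[130:250,130:450],None,fx=2.5,fy=2.5,interpolation=cv2.INTER_CUBIC)
cv2.imwrite('pics/l2.png',o)
E
```

```text
8.2667 [506.1033 -96.0643 240.8042] [-17.3926  17.8904  90.1376   0.0018  72.0851 -19.322 ] 32.118639396563935 19.999710023403168
[[-0.0337  0.9994 -0.0019]
 [ 0.9994  0.0337  0.0006]
 [ 0.0007 -0.0019 -1.    ]]
[[  -0.0001   -0.9547   -0.2976   86.3529]
 [   1.        0.0001   -0.0004   -0.0406]
 [   0.0004   -0.2976    0.9547 -170.0774]
 [   0.        0.        0.        1.    ]]
[318.3477 446.0819] [210.8888 216.4747]
[317.8603 512.1538] [208.1448 199.9502]
```

View pics/l2.png

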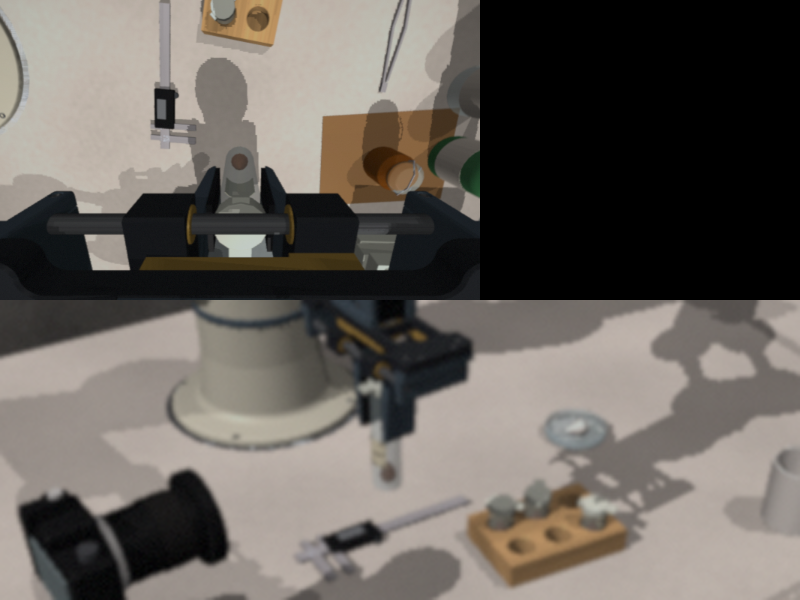

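The vial is held upright with its label turned towards the lens. The ring's silhouette in the scene view has its top at about (206,198), right edge at about x=221 and bottom at about y=235. I'll check the lens position against these extents.

```bash
python3 - <<'E'
from h import *
a=cv2.imread('pics/top0.png');b=cv2.imread('pics/s3.png')
g=b[190:240,190:230].max(2); m=g<55
ys,xs=np.where(m);print('scene right',xs.max()+190,'rows at cols:',[(c,(np.where(m[:,c-190])[0][[0,-1]]+190)) for c in (204,208,212,216,219)])
g=a[190:240,400:425].max(2);m=g<60
print('top left col',[(r+190,np.where(m[r])[0][:1]+400) for r in range(5,48,6) if m[r].any()],'rows at 412-414',[(np.where(m[:,c-400])[0][[0,-1]]+190) for c in(411,413,415)])
t=np.linspace(0,2*np.pi,60)
def ext(n,L,yaw=92):
    c=np.array([np.cos(np.radians(yaw)),np.sin(np.radians(yaw)),0]);e=np.array([-c[1],c[0],0])
    p=np.array([proj(n,np.array(L)-k*c+45*(np.cos(q)*e+np.sin(q)*np.array([0,0,1]))) for k in(0,14) for q in t]);return p.min(0),p.max(0)
def colrows(L,cols):
    c=np.array([-.035,.999,0]);e=np.array([-c[1],c[0],0])
    p=np.array([proj('scene',np.array(L)-k*c+45*(np.cos(q)*e+np.sin(q)*np.array([0,0,1]))) for k in(0,14) for q in t]).astype(np.float32)
    I=np.zeros((400,640),np.uint8);cv2.fillConvexPoly(I,cv2.convexHull(np.round(p).astype(np.int32)),1);return [(k,np.where(I[:,k])[0][[0,-1]]) for k in cols]
for z in (210,215,220):
    L=[511,-293,z];print(z,ext('scene',L),ext('top',L),colrows(L,(204,208,212,216,219)))
E
```

```text
scene right 220 rows at cols: [(204, array([199, 234])), (208, array([200, 232])), (212, array([206, 234])), (216, array([213, 234])), (219, array([221, 232]))]
top left col [(201, array([409])), (207, array([408])), (213, array([408])), (219, array([408])), (225, array([409])), (231, array([411])), (237, array([418]))] rows at 412-414 [array([198, 231]), array([198, 232]), array([198, 232])]
210 (array([196.6996, 201.2229]), array([220.9198, 240.8787])) (array([407.5622, 198.1344]), array([420.9761, 232.2531])) [(204, array([201, 232])), (208, array([203, 238])), (212, array([207, 241])), (216, array([214, 240])), (219, array([221, 239]))]
215 (array([196.3634, 199.3786]), array([220.6506, 239.1792])) (array([407.9634, 197.7817]), array([421.4684, 232.0435])) [(204, array([199, 230])), (208, array([201, 236])), (212, array([206, 239])), (216, array([212, 238])), (219, array([221, 237]))]
220 (array([196.0251, 197.5222]), array([220.3797, 237.4687])) (array([408.3678, 197.4261]), array([421.9651, 231.8322])) [(204, array([198, 230])), (208, array([199, 235])), (212, array([205, 237])), (216, array([213, 236])), (219, array([220, 235]))]
```

Request:
drive_tool(
  increments=[
    {"dx":-0.01,"dy":0,"dz":0,"twist":0,"gripper":0.02},
    {"dx":-0.025,"dy":-0.001,"dz":0,"twist":0,"gripper":0.02},
    {"dx":-0.04,"dy":-0.002,"dz":0,"twist":0,"gripper":0.02},
    {"dx":-0.052,"dy":-0.002,"dz":0,"twist":0,"gripper":0.02},
    {"dx":-0.059,"dy":-0.002,"dz":0,"twist":0,"gripper":0.02},
    {"dx":-0.061,"dy":-0.002,"dz":0,"twist":0,"gripper":0.02},
    {"dx":-0.061,"dy":-0.002,"dz":0,"twist":0,"gripper":0.02},
    {"dx":-0.061,"dy":-0.002,"dz":0,"twist":0,"gripper":0.02},
  ],
)

```text
t: 9.03
tool_pos: [506.9, -156.7, 241.8]
ee_rot: [[-0.039, 0.999, -0.0], [0.999, 0.039, 0.0], [0.0, -0.0, -1.0]]
force: [-0.8, 0.4, -0.7]
gripper_width: 32.2
grasp_force: 20.0
```

```bash
python3 - <<'E'
from h import *
s=robot.get_state();print(s['t'],s['tool_pos'],s['q'],s['gripper_width'],s['grasp_force']);print(s['ee_rot'])
b=robot.grab_frame('scene')[:,:,::-1];a=robot.grab_frame('top')[:,:,::-1]
x,y=s['tool_pos'][:2];z=s['tool_pos'][2]
for n,X in(('label',[x,y-15,z-22]),('bottom',[x,y,z-66]),('lens',[511,-293,218])): print(n,proj('scene',X),proj('top',X))
o=np.zeros((600,800,3),np.uint8)
o[:,:500]=cv2.resize(b[130:250,190:290],None,fx=5,fy=5,interpolation=cv2.INTER_CUBIC)
o[:300,500:]=cv2.resize(a[160:260,340:440],None,fx=3,fy=3,interpolation=cv2.INTER_CUBIC)
cv2.imwrite('pics/f1.png',o)
E
```

```text
9.0333 [ 506.8807 -156.7361  241.826 ] [-23.6392  19.06    88.1221   0.0108  72.8358 -25.887 ] 32.242153193027384 19.999988973140717
[[-0.0392  0.9992 -0.0002]
 [ 0.9992  0.0392  0.0003]
 [ 0.0003 -0.0002 -1.    ]]
label [257.8472 198.6156] [366.059 214.815]
bottom [264.3611 211.3632] [358.4823 217.0654]
lens [211.007 217.187] [412.0697 214.7255]
```

View pics/f1.png

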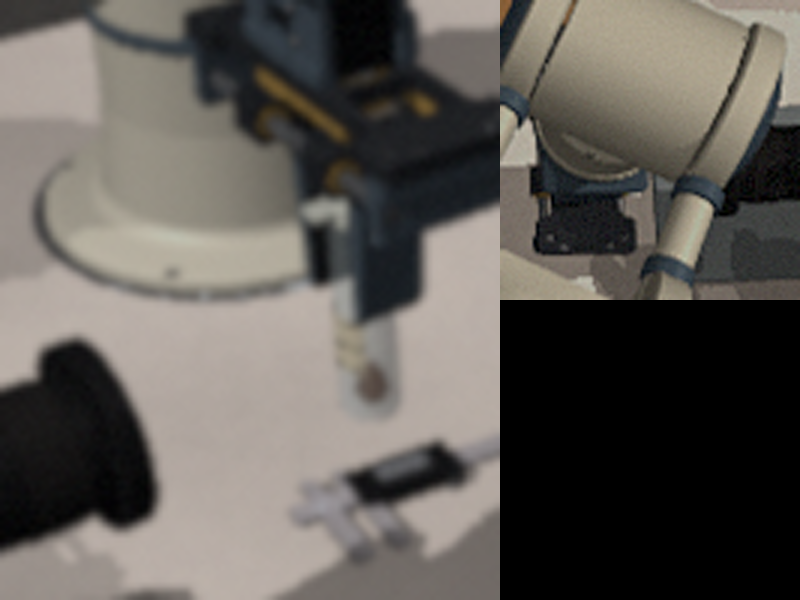

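The tube bottom appears at about (264,210), against the predicted (264,211). The label is at about (259,200), on the lens side, against (258,199). The vial is upright and clear of the camera. I'll trim it down 2 mm and let it settle.

Request:
drive_tool(
  increments=[
    {"dx":-0.001,"dy":0,"dz":0.002,"twist":0,"gripper":0.02},
    {"dx":-0.001,"dy":0,"dz":0.002,"twist":0,"gripper":0.02},
    {"dx":-0.001,"dy":0,"dz":0.002,"twist":0,"gripper":0.02},
    {"dx":-0.001,"dy":0,"dz":0.002,"twist":0,"gripper":0.02},
    {"dx":-0.001,"dy":0,"dz":0.002,"twist":0,"gripper":0.02},
    {"dx":-0.001,"dy":0,"dz":0.002,"twist":0,"gripper":0.02},
    {"dx":-0.001,"dy":0,"dz":0.002,"twist":0,"gripper":0.02},
    {"dx":-0.001,"dy":0,"dz":0.002,"twist":0,"gripper":0.02},
  ],
)

```text
t: 9.8
tool_pos: [507.0, -158.0, 240.0]
ee_rot: [[-0.039, 0.999, 0.0], [0.999, 0.039, -0.0], [-0.0, 0.0, -1.0]]
force: [-0.2, 0.2, -0.3]
gripper_width: 32.0
grasp_force: 20.0
```

```bash
python3 -c "
from plant import robot
s=robot.get_state();print(s['tool_pos'],s['qd'],s['grasp_force']);print(robot.job_done())"
```

```text
[ 507.01729997 -158.01835592  239.95492426] [-6.51984840e-04 -2.13243191e-02 -1.64380621e-01 -5.28400838e-02
  2.15205429e-05 -2.04017232e-02] 20.00001221895218
the job is handed in; nothing more can be done
None
```

I handed the job in at about 10 s with the tall vial held upright and still in the gripper, its label facing the lens about 120 mm away by my measurements; the hand-in returned no verdict.

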